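# Eject one plug and nudge it in beside its like

## Task

Press the feeder's plunger all the way down once and let it spring back up, so that a single wooden plug comes out onto the apron. Then nudge that plug sideways along the bench with the fingers, without pinching or lifting it, until it lies flat and wholly inside the bay that already holds a wooden plug, not the one with the steel nut. Leave the nut and the other things on the bench where they are.

Things in the scene. Friction and masses are not known exactly. Their poses are not given: they have to be found in the camera images.
- feeder: Fixed plug feeder on a 3 mm plate, 72 mm wide (x -110 to +122 mm), bearing front to back: open apron, clear square magazine (55 mm outside, top at 76 mm), grey housing (64 mm wide, x +28 to +120, top 62 mm) with the plunger. Origin: on the bench under the magazine's axis; -x points out of the outlet, roughly to the robot (within 0.3 rad); +y its left. Sides of the apron open, a 3 mm step down to the bench.
- plunger (a joint): Plunger travel: 0 up, 0.025 m fully down (hard stop). Sprung back up: 2.5 N at first, 7.5 N at the bottom, plus some friction. As it goes down a slide at the magazine's foot moves out three times as far (75 mm) and pushes the lowest plug through a slot onto the apron; it retracts as the plunger rises and the next plug drops. Each full stroke ejects one plug.
- plunger_top (a point): Centre of the top of the plunger's round black head, 38 mm in diameter, 112 mm above the bench when up, 87 mm when fully down; it lies 70 mm behind (feeder +x) the magazine's axis. Moves straight down.
- magazine (a point): Centre of the magazine's floor (3 mm above the bench), where the lowest plug stands at the start.
- outlet (a point): Point on the apron's surface (3 mm above the bench), 76 mm in front of the magazine's axis (feeder -x): about where an ejected plug's centre comes to rest. The apron ends 34 mm farther on in a lip 8 mm above the bench.
- plug1: Dark wooden plug, a flat disc 44 mm in diameter, 12 mm thick, about 14 g: the lowest in the magazine, the one a full stroke ejects. Origin: centre of its underside; z is its axis.
- plug2: The next plug in the magazine, same size, on top of the first; it must stay inside the magazine (it drops to the floor there). Two more lie on it.
- bay_left: Bay on the bench to the feeder's left (+y) of the apron: three wooden strips 6 mm thick, 16 mm high, no floor other than the bench. Inside 72 mm (x) by 130 mm (y). Origin: on the bench at the centre of the inside. Open at its -y end (towards the apron), mouth at y = -65 mm, closed at +y. Fixed; nearly parallel to the feeder.
- bay_right: The same bay mirrored, to the feeder's right (-y): open at its +y end (towards the apron), mouth at y = +65 mm, closed at -y. Fixed.
- plug_old: A dark wooden plug like the others (44 x 12 mm) ejected earlier; it lies loose near the closed end of one of the bays, centre about 38 mm past the bay's centre. Origin: centre of its underside.
- nut: Steel hexagon nut, 36 mm across flats, 19 mm high, 110 g; it lies loose near the closed end of the other bay. Origin: centre of its underside.
- glue: Bystander: white bottle, 48 mm in diameter, 120 mm high, standing left of the feeder's housing. Origin: centre of its underside.
- offcut: Bystander: pale wooden block 90 x 45 x 35 mm high, lying right of the feeder's housing. Origin: centre of its underside.
- sander: Bystander: cork sanding block 50 x 100 x 28 mm high, lying in front of the apron's lip. Origin: centre of its underside.
- driver: Bystander: screwdriver lying at the left of the bench. Origin: on the bench side, along the tool.
- mallet: Bystander: hammer lying at the right of the bench. Origin: on the bench side, along the tool.
- mug: Bystander: white cup 80 mm wide, 90 mm high, far right. Origin: centre of its underside.
- jar: Bystander: glass jar with steel cap, 70 mm wide, 80 mm high, far left. Origin: centre of its underside.
There are look-alikes about, which are no part of the job. Leave any turquoise look-alike of the feeder alone. Leave any white look-alike of the bay_right alone.

How it is judged:
By the outcome, as a careful person would: the job done as asked, in the order asked, and still so for the second after the job is handed in, with the robot touching nothing.
It also fails if it takes over 48 s, if anything falls off the work surface, if the arm or the gripper's body presses on something with over 40 N, if the wrist force passes 120 N, or if a joint passes its speed limit or range.

## Robot

A 6-joint arm with a two-finger parallel gripper is mounted at the origin on the work surface. World frame = base frame: x ahead of the robot, y to its left, z up, the work surface at z = 0. Lengths are in m, angles in rad, forces in N, time in s.
With the tool pointing down it reaches from about 0.275 to 0.825 m from the base axis. Payload 4.9 kg.
Tool frame: the origin (TCP) lies at the very end of the fingers, on their centre line; the grasp point (between the pads) lies 19 mm behind it; z points along the fingers, y is the direction in which the jaws open and shut (so a half turn about z gives the same grasp; the last joint's range is limited). The gripper opens to 85 mm and grips with 20 to 120 N. Pads are 22 mm wide; open, the fingers measure 114 mm over their backs; the gripper's body (76 mm by 85 mm) begins 54 mm behind the grasp point. The pads swing forward as they close: fully open they stand 13 mm farther back than shut.
Start: joints at [1.07, 0.326, -0.193, 1.052, 0, 1.437], TCP at [0.197, 0.513, 0.231] pointing down, gripper open.
Joint ranges: [-2.65, 2.65], [-0.97, 1.79], [-1.3, 1.35], [-1.93, 2.1], [-1.47, 1.37], [-3.14, 3.14]. Speed limits (rad/s): [2.57, 2.57, 3.14, 3.14, 3.14, 3.14].

## Interface

Orientations are given as a 3x3 rotation matrix whose columns are the frame's x, y, z axes.
In Python, from cell import telemetry, cams, job gives the robot as it stands.
- The arm moves only by the tool drive_tool, never from a script. Its argument "commands" is a list of rows, each a list of 3 entries, a list of its own where there are three numbers: the opening, from 0 (shut) to 1 (fully open), then the shift along the tool's x, y, z in m, then the turn, a rotation vector about the tool's x, y, z in degrees. A call has 1 to 20 rows; each row is the pose to reach, as a shift and turn from the pose measured when the call began, along the tool's axes at that moment; what a row does not reach only later rows make up. A row lasts 1/10 s, in which the tool goes at most 50 mm and 8.59 degrees, less where a joint would pass 70% of its speed; a pose out of reach is approached as far as the arm can. A call with a gripper value outside its range is refused whole. The fingers move at their own pace and stop on an object; the grip force is fixed at half the most. Time passes only in rows, so rows that repeat a pose let the fingers close. It gives the time, the measured TCP pose, the force and the opening at its end, in the units of the state.
- telemetry.get_state(): the state, without advancing time (a new reading comes with each control period).
- cams.capture(name): name is "side" or "top"; returns (picture, depth): 420x560x3 uint8, blue, green, red; 420x560 float32, m along the optical axis (not along the pixel's ray), 0 where there is no reading.
- cams.camera_model(name): a dict with "intrinsics" (3x3 intrinsics, pixels), "rvec" (rotation vector, rad) and "tvec" (3), from world to camera coordinates, as OpenCV has them. Camera axes: x right, y down, z forward; pixel columns grow to the right and rows downward; lengths in m; the calibration is good to about 2 mm. A picture is of the moment at which its call begins. camera_model takes no time and is no camera call.
- job.close_job(): hands the job in, once; it reports no verdict.
The state is a dict: "t": time; "joint_pos": joint angles; "qd": joint speeds; "joint_torque": joint torques, N m; "tool_pos": TCP position; "eef_rot": TCP orientation; "wrist_force": force on the tool from outside, world axes, zero at the start; "ft_torque": the same for the moment, N m; "opening": finger opening in m.
Only numpy, scipy, OpenCV 4.12 (cv2) and the standard library are available. Lean on these libraries where they do the work, as an engineer would, in place of code of your own. Each camera call takes 0.05 s, during which the arm holds its last target.

## Working session

There is one attempt and no reset: what is moved stays moved. The work goes in short steps, Python scripts to look and compute and a tool call to move; the robot and the scene stay as the last step left them, time stands still between calls to the robot, and variables do not carry over. Pictures are saved under pics/ and viewed, and the job is handed in when it is done.

Besides the shell and the picture viewer there is one more tool, called after ">>>" by a JSON object that holds its "fn" and its "kwargs", one argument or row to a line. drive_tool: Moves the arm, as the interface text tells. Its arguments: {"type":"object","properties":{"commands":{"type":"array"}},"required":["commands"]}

```bash
mkdir -p pics; ls; python3 - <<'E'
from cell import telemetry,cams
import cv2
for n in("top","side"):
    p,d=cams.capture(n); cv2.imwrite(f"pics/{n}0.png",p)
    m=cams.camera_model(n); print(n,m)
print(telemetry.get_state())
E
```

```text
pics
top {'intrinsics': array([[401.06875251,   0.        , 273.93200347],
       [  0.        , 401.06875251, 208.55446906],
       [  0.        ,   0.        ,   1.        ]]), 'rvec': array([ 2.21056404, -2.181547  ,  0.04736536]), 'tvec': array([-0.03544313,  0.49346655,  1.14971497])}
side {'intrinsics': array([[496.19378872,   0.        , 278.64066821],
       [  0.        , 496.19378872, 209.52830371],
       [  0.        ,   0.        ,   1.        ]]), 'rvec': array([ 2.29430732, -0.37291597,  0.15380279]), 'tvec': array([-0.47030043,  0.17582184,  1.45357531])}
{'t': 0.1, 'joint_pos': array([ 1.06979019e+00,  3.26826424e-01, -1.93447750e-01,  1.05197755e+00,
        1.32169341e-05,  1.43658620e+00]), 'qd': array([-0.00024014, -0.00214273,  0.00143785, -0.0011582 ,  0.00172509,
       -0.00076952]), 'joint_torque': array([ 7.43618384e-04, -4.44238186e+01,  2.63037837e+01,  7.88446341e-03,
       -1.21066209e-04,  1.04546046e-06]), 'tool_pos': array([0.19699885, 0.51298651, 0.23061744]), 'eef_rot': array([[-9.33481094e-01,  3.58625909e-01, -7.10630912e-04],
       [ 3.58626553e-01,  9.33480253e-01, -1.27017858e-03],
       [ 2.07840976e-04, -1.44053880e-03, -9.99998941e-01]]), 'wrist_force': array([-0.21947569,  0.36630589,  0.61396421]), 'ft_torque': array([ 0.02932998, -0.00334479,  0.02301087]), 'opening': 0.0854855749835432}
```

View pics/top0.png

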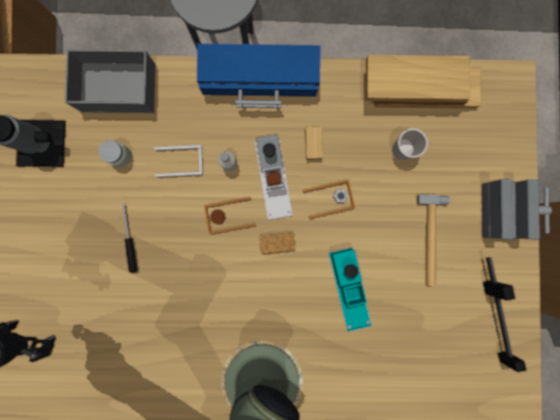

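View pics/side0.png

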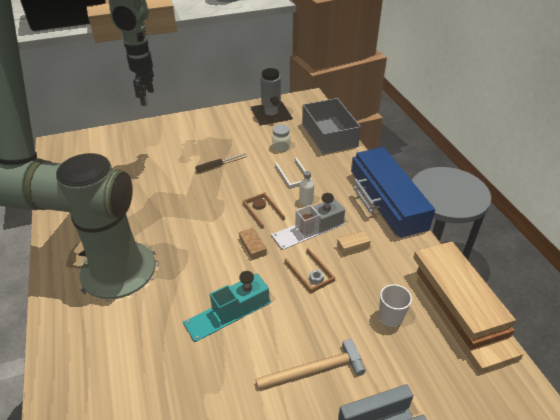

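The top view shows the grey feeder at about (272,175), with its plunger head at (269,150). The old plug is at (218,217) in the left bay and the nut at (341,196) in the right bay. The turquoise feeder and the white bay are the look-alikes.

```bash
cat > h.py <<'E'
import numpy as np,cv2
from cell import telemetry,cams
def ray(n,uv):
    m=cams.camera_model(n);R,_=cv2.Rodrigues(np.array(m['rvec']));t=np.array(m['tvec']).ravel()
    c=-R.T@t; d=R.T@(np.linalg.inv(m['intrinsics'])@np.array([uv[0],uv[1],1.]));return c,d
def onz(n,uv,z):
    c,d=ray(n,uv);return c+d*(z-c[2])/d[2]
def proj(n,P):
    m=cams.camera_model(n)
    return cv2.projectPoints(np.array(P,float).reshape(-1,3),np.array(m['rvec']),np.array(m['tvec']),m['intrinsics'],None)[0].reshape(-1,2)
def dpt(n,d,u,v):
    m=cams.camera_model(n);c,r=ray(n,(u,v));R,_=cv2.Rodrigues(np.array(m['rvec']))
    return c+r*d[int(v),int(u)]   # r has unit z in camera
E
python3 - <<'E'
from h import *
p,d=cams.capture("top"); q,e=cams.capture("side")
c=p[120:260,190:370]; cv2.imwrite("pics/topc.png",cv2.resize(c,None,fx=4.4,fy=4.2,interpolation=cv2.INTER_CUBIC)) 
c=q[150:300,220:400]; cv2.imwrite("pics/sidec.png",cv2.resize(c,None,fx=4,fy=4,interpolation=cv2.INTER_CUBIC))
np.savez("f0.npz",p=p,d=d,q=q,e=e)
print(dpt("top",d,269,150),dpt("top",d,218,217),dpt("top",d,300,230))
# masks
hsv=cv2.cvtColor(p,cv2.COLOR_BGR2HSV)
for (u,v) in [(269,150),(218,217),(274,178),(278,205),(228,230),(210,208),(240,201)]: print((u,v),hsv[v,u],dpt("top",d,u,v).round(3))
E
```

```text
[ 0.64468478 -0.01413855  0.11407132] [0.46723587 0.13218771 0.01426907] [ 0.43282487 -0.10575781 -0.00071117]
(269, 150) [ 0  6 45] [ 0.645 -0.014  0.114]
(218, 217) [ 11 176  97] [0.467 0.132 0.014]
(274, 178) [ 11 170  96] [ 0.577 -0.028  0.055]
(278, 205) [ 15   3 193] [ 0.505 -0.041  0.004]
(228, 230) [ 15 153 127] [ 0.43   0.104 -0.001]
(210, 208) [ 19 107 174] [ 0.494  0.158 -0.002]
(240, 201) [ 16 136 116] [0.515 0.07  0.003]
```

View pics/topc.png

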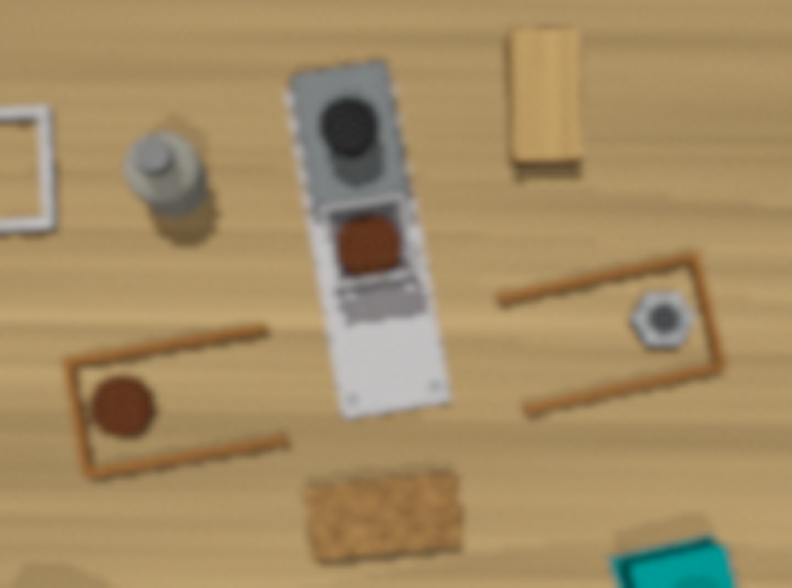

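View pics/sidec.png

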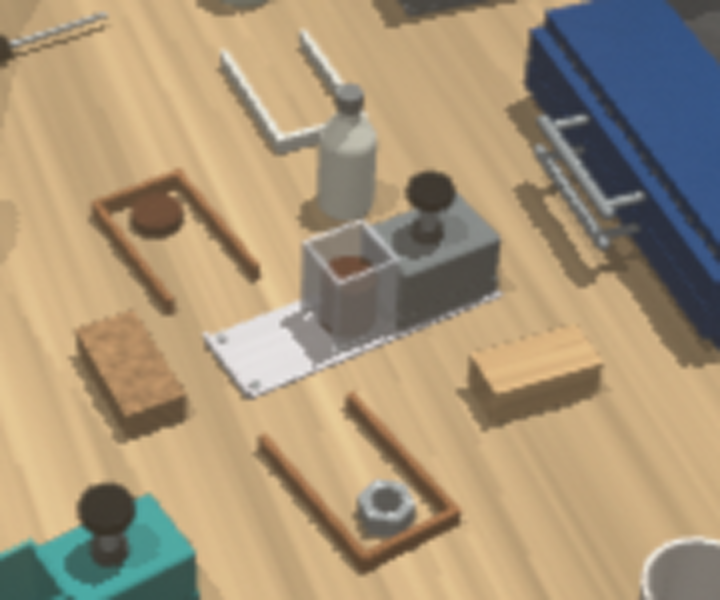

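```bash
python3 - <<'E'
from h import *
f=np.load("f0.npz");p=f['p'];hsv=cv2.cvtColor(p,cv2.COLOR_BGR2HSV)
def blob(mask,seed):
    n,l,s,c=cv2.connectedComponentsWithStats(mask.astype(np.uint8)); k=l[seed[1],seed[0]]; return c[k],s[k]
# head
c,s=blob((hsv[...,2]<62)&(hsv[...,1]<80),(269,150)); print("head",c,s); H=onz("top",c,.112);print(H)
c2,s2=blob((hsv[...,0]<14)&(hsv[...,1]>150)&(hsv[...,2]<125),(218,217));print("old",c2,s2); print(onz("top",c2,.012))
def cr(x,y,z): return onz("top",(x/4.4+190-.4,y/4.2+120-.4),z)
A=cr(343,417,.008);B=cr(450,402,.008);print("lip",A,B,np.linalg.norm(A-B))
L=(A+B)/2; ax=H-L; ax[2]=0; print("len lip-head (180)",np.linalg.norm(ax)); ax/=np.linalg.norm(ax); print("yaw",np.arctan2(ax[1],ax[0])); 
w=(A-B); print("yaw from lip",np.arctan2(-w[0],w[1]))
O=H-.07*ax;print("origin",O,"outlet",O-.076*ax)
P={k:cr(*v,.016) for k,v in dict(fl=(66,360),nl=(90,478),fm=(268,330),nm=(289,440)).items()}
for k in P:print(k,P[k].round(4))
for a,b in(("fm","fl"),("nm","nl")):
    v=P[b]-P[a];print(np.linalg.norm(v),np.arctan2(-v[0],v[1]))
# side view head for check
q=f['q'];hs=cv2.cvtColor(q,cv2.COLOR_BGR2HSV)
ch=(430/4+220-.4,190/4+150-.4);print("side head",onz("side",ch,.106))
E
```

```text
head [269.06923077 150.3       ] [264 144  11  14 130]
[ 0.64428354 -0.01429636  0.112     ]
old [217.2919708  216.41605839] [211 210  13  14 137]
[0.46895162 0.13459454 0.012     ]
lip [ 0.46381443 -0.01080907  0.008     ] [ 0.47510621 -0.08121193  0.008     ] 0.0713026471697347
len lip-head (180) 0.17767652194636366
yaw 0.17945532633178385
yaw from lip 0.15903366976420596
origin [ 0.57540767 -0.02679092  0.112     ] outlet [ 0.50062815 -0.04035644  0.112     ]
fl [0.5004 0.1713 0.016 ]
nl [0.4197 0.1539 0.016 ]
fm [0.5228 0.0391 0.016 ]
nm [0.4474 0.0241 0.016 ]
0.13408606135711384 0.16779463751772086
0.1326576189704415 0.21061667814791546
side head [ 0.64985626 -0.00855797  0.106     ]
```

Plunger head ≈ (0.646, −0.013), feeder yaw ≈ 0.17. The left bay's mouth centre is ≈ (0.485, 0.032), which matches the given sizes. Next I move above the plunger with the fingers shut and the jaw axis along feeder x.

>>> {"fn": "drive_tool", "kwargs": {
  "commands": [
    [0,[-0.608,-0.33,0.03],[0,0,59]],
    [0,[-0.608,-0.33,0.03],[0,0,59]],
    [0,[-0.608,-0.33,0.03],[0,0,59]],
    [0,[-0.608,-0.33,0.03],[0,0,59]],
    [0,[-0.608,-0.33,0.03],[0,0,59]],
    [0,[-0.608,-0.33,0.03],[0,0,59]],
    [0,[-0.608,-0.33,0.03],[0,0,59]],
    [0,[-0.608,-0.33,0.03],[0,0,59]],
    [0,[-0.608,-0.33,0.03],[0,0,59]],
    [0,[-0.608,-0.33,0.03],[0,0,59]],
    [0,[-0.608,-0.33,0.03],[0,0,59]],
    [0,[-0.608,-0.33,0.03],[0,0,59]],
    [0,[-0.608,-0.33,0.03],[0,0,59]],
    [0,[-0.608,-0.33,0.03],[0,0,59]],
    [0,[-0.608,-0.33,0.03],[0,0,59]],
    [0,[-0.608,-0.33,0.03],[0,0,59]],
    [0,[-0.608,-0.33,0.06],[0,0,59]],
    [0,[-0.608,-0.33,0.06],[0,0,59]],
    [0,[-0.608,-0.33,0.06],[0,0,59]]
  ]
}}

```text
t: 2.1
tool_pos: [0.6449, -0.0116, 0.171]
eef_rot: [[-0.175, 0.985, -0.003], [0.985, 0.175, -0.0], [-0.0, -0.003, -1.0]]
wrist_force: [1.0, -0.7, 0.7]
opening: -0.0006
```

```bash
python3 - <<'E'
from h import *
q,e=cams.capture("side")
cv2.imwrite("pics/s1.png",cv2.resize(q[120:300,220:400],None,fx=3.3,fy=3.3,interpolation=cv2.INTER_CUBIC))
E
```

```text
(no output)
```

View pics/s1.png

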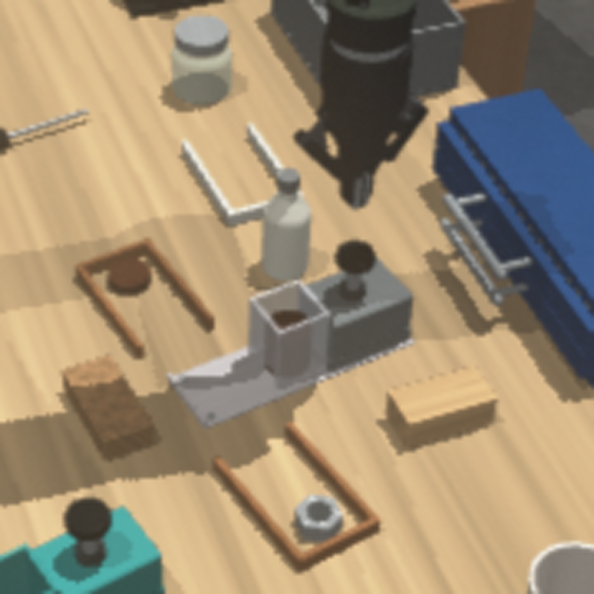

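>>> {"fn": "drive_tool", "kwargs": {
  "commands": [
    [0,[0,0.001,0.03],[0,0,0]],
    [0,[0,0.001,0.052],[0,0,0]],
    [0,[0,0.001,0.056],[0,0,0]],
    [0,[0,0.001,0.058],[0,0,0]],
    [0,[0,0.001,0.06],[0,0,0]],
    [0,[0,0.001,0.062],[0,0,0]],
    [0,[0,0.001,0.064],[0,0,0]],
    [0,[0,0.001,0.066],[0,0,0]],
    [0,[0,0.001,0.068],[0,0,0]],
    [0,[0,0.001,0.07],[0,0,0]],
    [0,[0,0.001,0.072],[0,0,0]],
    [0,[0,0.001,0.074],[0,0,0]],
    [0,[0,0.001,0.076],[0,0,0]],
    [0,[0,0.001,0.078],[0,0,0]],
    [0,[0,0.001,0.08],[0,0,0]],
    [0,[0,0.001,0.082],[0,0,0]],
    [0,[0,0.001,0.083],[0,0,0]],
    [0,[0,0.001,0.083],[0,0,0]]
  ]
}}

```text
t: 3.95
tool_pos: [0.6479, -0.0119, 0.0904]
eef_rot: [[-0.175, 0.985, 0.002], [0.985, 0.175, -0.001], [-0.001, 0.002, -1.0]]
wrist_force: [-1.3, 1.2, 6.4]
opening: 0.0002
```

```bash
python3 - <<'E'
from h import *
s=telemetry.get_state();print(s['tool_pos'],s['wrist_force'])
q,e=cams.capture("side")
cv2.imwrite("pics/s2.png",cv2.resize(q[120:300,220:400],None,fx=3.3,fy=3.3,interpolation=cv2.INTER_CUBIC))
E
```

```text
[ 0.64788012 -0.01187835  0.0903551 ] [-1.30662248  1.16802854  6.37768955]
```

View pics/s2.png

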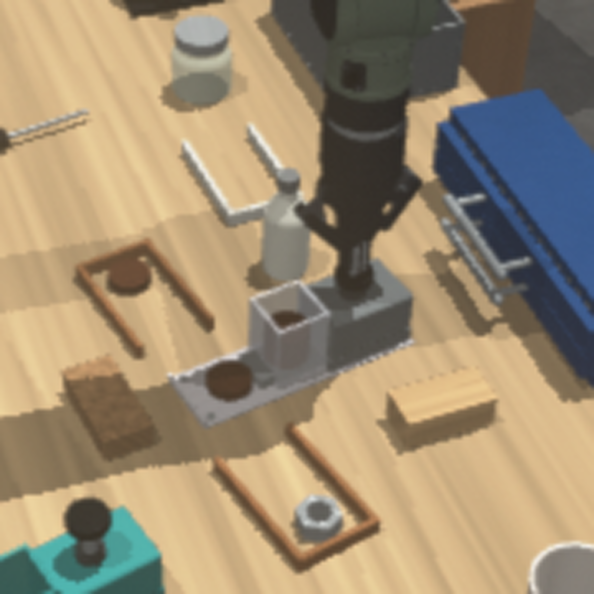

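The plug is coming out and the plunger is at about 22 mm. I'll press on to the hard stop in small steps.

>>> {"fn": "drive_tool", "kwargs": {
  "commands": [
    [0,[0,0,0.002],[0,0,0]],
    [0,[0,0,0.004],[0,0,0]],
    [0,[0,0,0.005],[0,0,0]],
    [0,[0,0,0.006],[0,0,0]],
    [0,[0,0,0.006],[0,0,0]]
  ]
}}

```text
t: 4.5
tool_pos: [0.6481, -0.0119, 0.087]
eef_rot: [[-0.175, 0.985, 0.004], [0.985, 0.175, -0.001], [-0.002, 0.003, -1.0]]
wrist_force: [-5.9, 0.5, 15.6]
opening: 0.0
```

>>> {"fn": "drive_tool", "kwargs": {
  "commands": [
    [0,[0,0,0.004],[0,0,0]],
    [0,[0,0,0.005],[0,0,0]],
    [0,[0,0,0.005],[0,0,0]]
  ]
}}

```text
t: 4.8
tool_pos: [0.6483, -0.0119, 0.0869]
eef_rot: [[-0.175, 0.985, 0.006], [0.985, 0.175, -0.002], [-0.003, 0.005, -1.0]]
wrist_force: [-11.2, 0.6, 29.2]
opening: 0.0001
```

The hard stop is confirmed: z stays at 0.087 while the force rises. Now I raise smoothly.

>>> {"fn": "drive_tool", "kwargs": {
  "commands": [
    [0,[0,0,-0.002],[0,0,0]],
    [0,[0,0,-0.006],[0,0,0]],
    [0,[0,0,-0.012],[0,0,0]],
    [0,[0,0,-0.02],[0,0,0]],
    [0,[0,0,-0.03],[0,0,0]],
    [0,[0,0,-0.05],[0,0,0]],
    [0,[0,0,-0.09],[0,0,0]],
    [0,[0,0,-0.13],[0,0,0]],
    [0,[0,0,-0.13],[0,0,0]]
  ]
}}

```text
t: 5.7
tool_pos: [0.6511, -0.0121, 0.2237]
eef_rot: [[-0.175, 0.984, 0.016], [0.985, 0.175, -0.003], [-0.006, 0.016, -1.0]]
wrist_force: [1.1, -0.6, 0.6]
opening: -0.0001
```

```bash
python3 - <<'E'
from h import *
q,e=cams.capture("side");p,d=cams.capture("top")
cv2.imwrite("pics/s3.png",cv2.resize(q[120:300,220:400],None,fx=3.3,fy=3.3,interpolation=cv2.INTER_CUBIC))
cv2.imwrite("pics/t3.png",cv2.resize(p[120:260,190:370],None,fx=4,fy=4,interpolation=cv2.INTER_CUBIC))
np.savez("f1.npz",p=p,d=d,q=q,e=e)
print(telemetry.get_state()['tool_pos'])
E
```

```text
[ 0.64839406 -0.01176467  0.21831469]
```

View pics/s3.png

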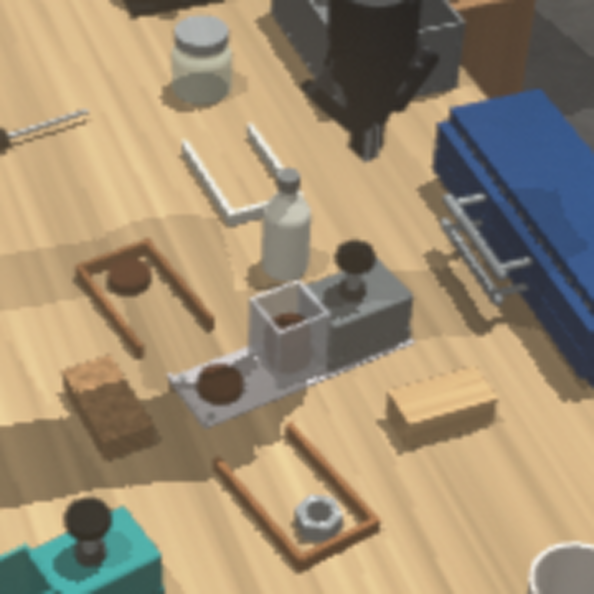

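View pics/t3.png

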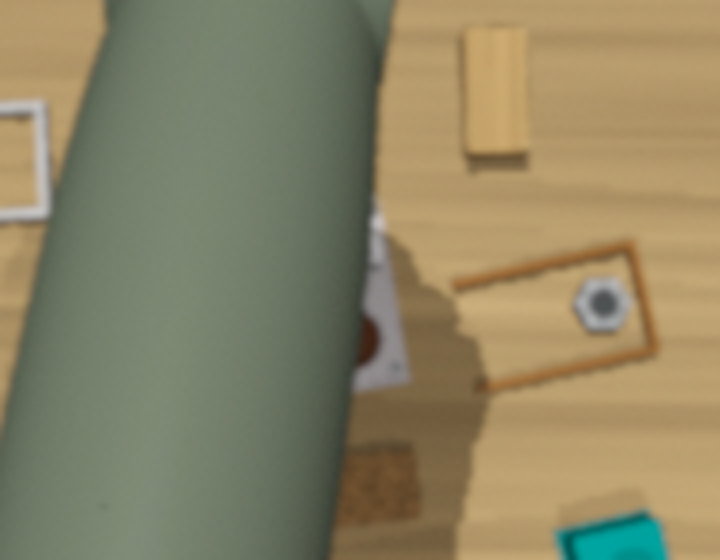

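The plunger is back up and one plug lies on the apron, at about (287,236) in the side view. I'll measure it from the side view and use the old plug to correct the bias.

```bash
python3 - <<'E'
from h import *
f=np.load("f1.npz");q=f['q'];e=f['e'];hs=cv2.cvtColor(q,cv2.COLOR_BGR2HSV)
for nm,seed,z in(("plug1",(287,234),.015),("old",(259,203),.012)):
    print(hs[seed[1],seed[0]])
    m=((hs[...,1]>90)&(hs[...,2]<110)&(hs[...,0]<16)).astype(np.uint8)
    w=np.zeros_like(m);w[seed[1]-12:seed[1]+13,seed[0]-14:seed[0]+14]=1;m&=w
    n,l,s,c=cv2.connectedComponentsWithStats(m);k=l[seed[1],seed[0]];print(nm,s[k],c[k],onz("side",c[k],z-.004))
    print(dpt("side",e,*seed))
def cs(x,y,z):return onz("side",(x/3.3+220-.35,y/3.3+120-.35),z)
for nm,pt,z in(("lipL",(172,378),.008),("lipR",(207,424),.008),("plug1",(221,380),.015),("old",(129,271),.012),("nm",(139,351),.016),("fm",(209,323),.016),("fl",(148,243),.016),("nl",(80,270),.016)):print(nm,cs(*pt,z).round(4))
E
```

```text
[ 13 110  81]
plug1 [281 231  12  11 106] [286.36792453 236.08490566] [ 0.50771995 -0.03895365  0.011     ]
[ 0.51021325 -0.03760376  0.01808907]
[ 13 118 106]
old [247 195  26  14 156] [258.84615385 201.62820513] [0.47356511 0.14421548 0.008     ]
[0.46992485 0.12935869 0.01561721]
lipL [ 0.4683 -0.014   0.008 ]
lipR [ 0.4808 -0.0802  0.008 ]
plug1 [ 0.509  -0.0376  0.015 ]
old [0.4719 0.1393 0.012 ]
nm [0.4472 0.0228 0.016 ]
fm [0.5227 0.0379 0.016 ]
fl [0.5014 0.1698 0.016 ]
nl [0.4245 0.1523 0.016 ]
```

```bash
python3 - <<'E'
from h import *
s=telemetry.get_state();print(s['joint_pos'].round(3),s['tool_pos']);R=s['eef_rot'];print(R.round(4))
pl=np.array([.505,-.038]);tg=np.array([.478,.070]);u=(tg-pl)/np.linalg.norm(tg-pl);print(u,np.linalg.norm(tg-pl))
n=np.array([u[1],-u[0]])
for k,(a,z) in dict(above=(.05,.10),start=(.05,.008)).items():
    P=np.r_[pl-a*u-.003*n,z];print(k,P,(R.T@(P-s['tool_pos'])).round(4))
E
```

```text
[-1.310e-01  5.120e-01  6.100e-02  1.110e+00 -1.000e-03  1.263e+00] [ 0.64839406 -0.01176467  0.21831469]
[[-0.175   0.9845  0.0086]
 [ 0.9846  0.1751 -0.0021]
 [-0.0036  0.0081 -1.    ]]
[-0.24253563  0.9701425 ] 0.11132385189167686
above [ 0.51421635 -0.08723473  0.1       ] [-0.0504 -0.1463  0.1173]
start [ 0.51421635 -0.08723473  0.008     ] [-0.0501 -0.147   0.2093]
```

>>> {"fn": "drive_tool", "kwargs": {
  "commands": [
    [0,[-0.05,-0.147,0.02],[0,0,-94]],
    [0,[-0.05,-0.147,0.02],[0,0,-94]],
    [0,[-0.05,-0.147,0.02],[0,0,-94]],
    [0,[-0.05,-0.147,0.02],[0,0,-94]],
    [0,[-0.05,-0.147,0.02],[0,0,-94]],
    [0,[-0.05,-0.147,0.02],[0,0,-94]],
    [0,[-0.05,-0.147,0.02],[0,0,-94]],
    [0,[-0.05,-0.147,0.02],[0,0,-94]],
    [0,[-0.05,-0.147,0.02],[0,0,-94]],
    [0,[-0.05,-0.147,0.02],[0,0,-94]],
    [0,[-0.05,-0.147,0.02],[0,0,-94]],
    [0,[-0.05,-0.147,0.02],[0,0,-94]],
    [0,[-0.05,-0.147,0.06],[0,0,-94]],
    [0,[-0.05,-0.147,0.1],[0,0,-94]],
    [0,[-0.05,-0.147,0.13],[0,0,-94]],
    [0,[-0.05,-0.147,0.15],[0,0,-94]],
    [0,[-0.05,-0.147,0.15],[0,0,-94]],
    [0,[-0.05,-0.147,0.15],[0,0,-94]]
  ]
}}

```text
t: 7.6
tool_pos: [0.5131, -0.0869, 0.067]
eef_rot: [[-0.97, -0.242, 0.007], [-0.242, 0.97, -0.002], [-0.006, -0.003, -1.0]]
wrist_force: [-0.3, -0.7, 0.8]
opening: 0.0002
```

```bash
python3 - <<'E'
from h import *
q,e=cams.capture("side");p,d=cams.capture("top")
cv2.imwrite("pics/s4.png",cv2.resize(q[120:300,220:400],None,fx=3.3,fy=3.3,interpolation=cv2.INTER_CUBIC))
cv2.imwrite("pics/t4.png",cv2.resize(p[120:260,190:370],None,fx=4,fy=4,interpolation=cv2.INTER_CUBIC))
s=telemetry.get_state();print(s['joint_pos'].round(3),s['tool_pos']);R=s['eef_rot'];print(R.round(4))
P=np.array([.5142,-.0872,.008]);print(R.T@(P-s['tool_pos']))
E
```

```text
[-0.31   0.44  -0.492  0.628  0.001 -0.555] [ 0.51454518 -0.08730329  0.06833189]
[[-0.9701 -0.2423  0.0102]
 [-0.2423  0.9702 -0.0026]
 [-0.0093 -0.005  -0.9999]]
[0.00086809 0.00048652 0.06032476]
```

View pics/s4.png

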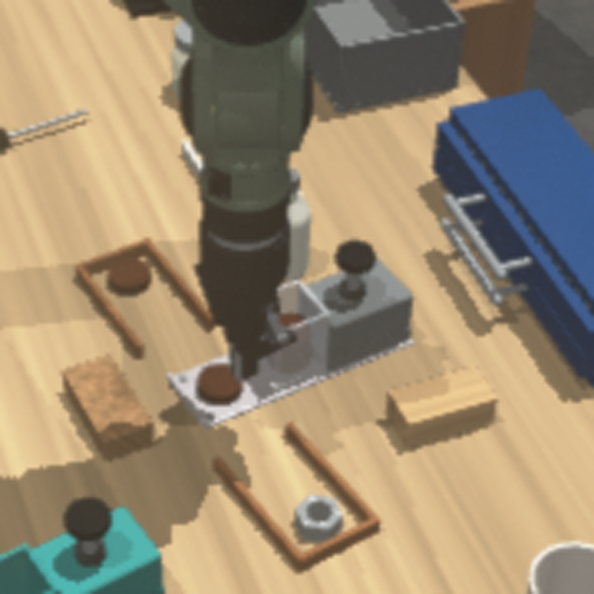

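View pics/t4.png

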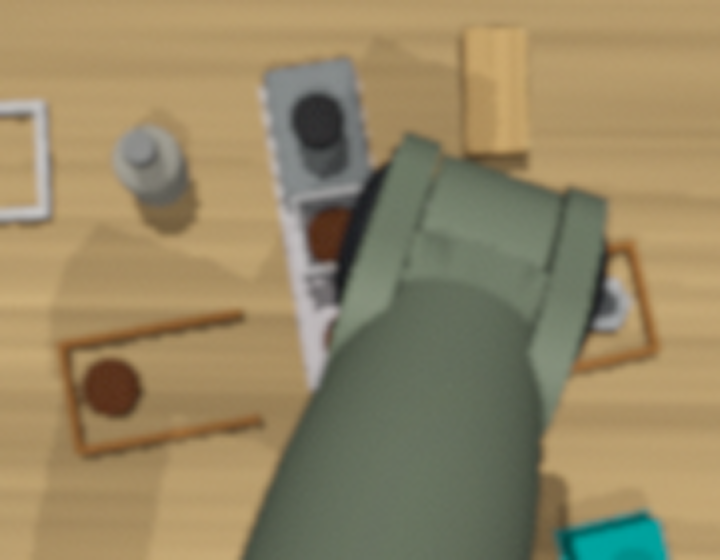

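>>> {"fn": "drive_tool", "kwargs": {
  "commands": [
    [0,[0.003,0,0.025],[0,0,0]],
    [0,[0.003,0,0.045],[0,0,0]],
    [0,[0.003,0,0.055],[0,0,0]],
    [0,[0.003,0,0.059],[0,0,0]],
    [0,[0.003,0,0.061],[0,0,0]],
    [0,[0.003,0,0.061],[0,0,0]],
    [0,[0.003,0,0.061],[0,0,0]]
  ]
}}

```text
t: 8.4
tool_pos: [0.5129, -0.0884, 0.0081]
eef_rot: [[-0.97, -0.242, 0.012], [-0.242, 0.97, -0.003], [-0.01, -0.006, -1.0]]
wrist_force: [0.1, 0.6, -0.9]
opening: -0.0001
```

```bash
python3 - <<'E'
from h import *
q,e=cams.capture("side")
cv2.imwrite("pics/s5.png",cv2.resize(q[170:290,220:380],None,fx=4.5,fy=4.5,interpolation=cv2.INTER_CUBIC))
s=telemetry.get_state();print(s['joint_pos'].round(3),s['tool_pos'],s['wrist_force']);R=s['eef_rot'];print(R.round(4))
E
```

```text
[-0.313  0.529 -0.546  0.484  0.001 -0.558] [ 0.51284316 -0.08834889  0.00800705] [0.22447918 0.43089189 0.54787669]
[[-0.9701 -0.2423  0.0114]
 [-0.2424  0.9702 -0.003 ]
 [-0.0103 -0.0057 -0.9999]]
```

View pics/s5.png

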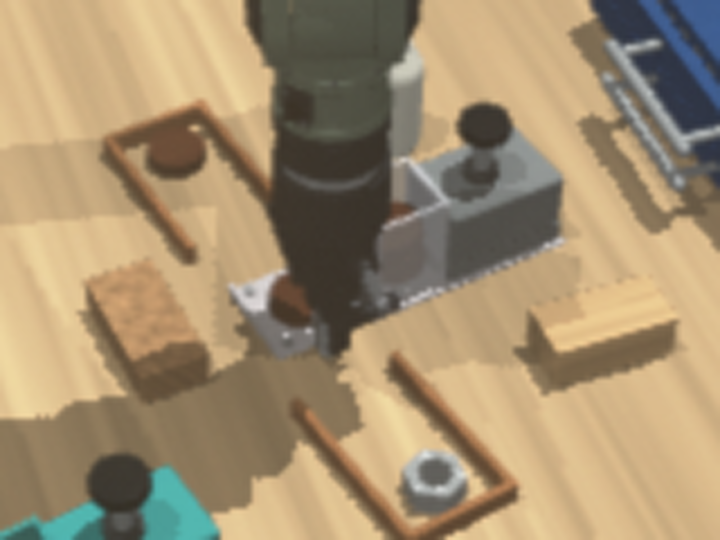

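>>> {"fn": "drive_tool", "kwargs": {
  "commands": [
    [0,[0.001,0.006,0],[0,0,0]],
    [0,[0.001,0.01,0],[0,0,0]],
    [0,[0.001,0.013,0],[0,0,0]],
    [0,[0.001,0.016,0],[0,0,0]],
    [0,[0.001,0.019,0],[0,0,0]],
    [0,[0.001,0.023,0],[0,0,0]],
    [0,[0.001,0.027,0],[0,0,0]],
    [0,[0.001,0.031,0],[0,0,0]],
    [0,[0.001,0.035,0],[0,0,0]],
    [0,[0.001,0.039,0],[0,0,0]],
    [0,[0.001,0.043,0],[0,0,0]],
    [0,[0.001,0.047,0],[0,0,0]],
    [0,[0.001,0.05,0],[0,0,0]],
    [0,[0.001,0.05,0],[0,0,0]]
  ]
}}

```text
t: 9.85
tool_pos: [0.4996, -0.0396, 0.0077]
eef_rot: [[-0.97, -0.243, 0.011], [-0.243, 0.97, -0.003], [-0.01, -0.005, -1.0]]
wrist_force: [0.5, 0.8, -0.4]
opening: -0.0001
```

```bash
python3 - <<'E'
from h import *
q,e=cams.capture("side");p,d=cams.capture("top")
cv2.imwrite("pics/s6.png",cv2.resize(q[170:290,220:380],None,fx=4.5,fy=4.5,interpolation=cv2.INTER_CUBIC))
cv2.imwrite("pics/t6.png",cv2.resize(p[120:260,190:370],None,fx=4,fy=4,interpolation=cv2.INTER_CUBIC))
s=telemetry.get_state();print(s['tool_pos'],s['wrist_force'])
E
```

```text
[ 0.49970703 -0.03996666  0.00770207] [ 0.01067929  0.80511322 -0.37718416]
```

View pics/s6.png

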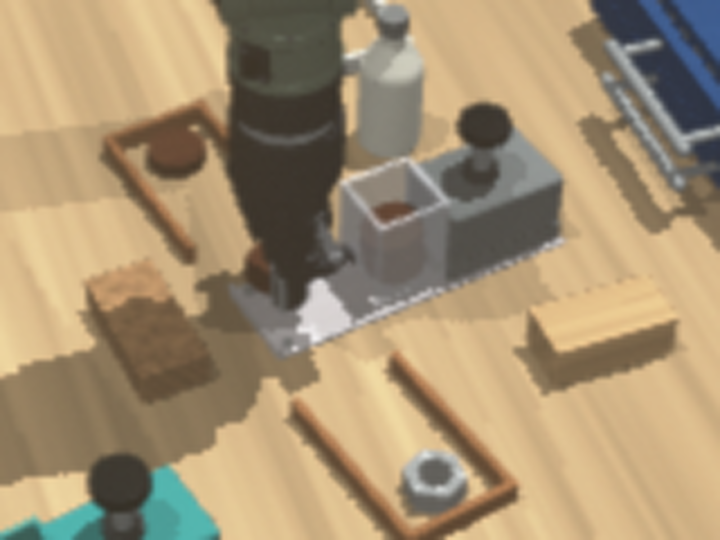

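View pics/t6.png

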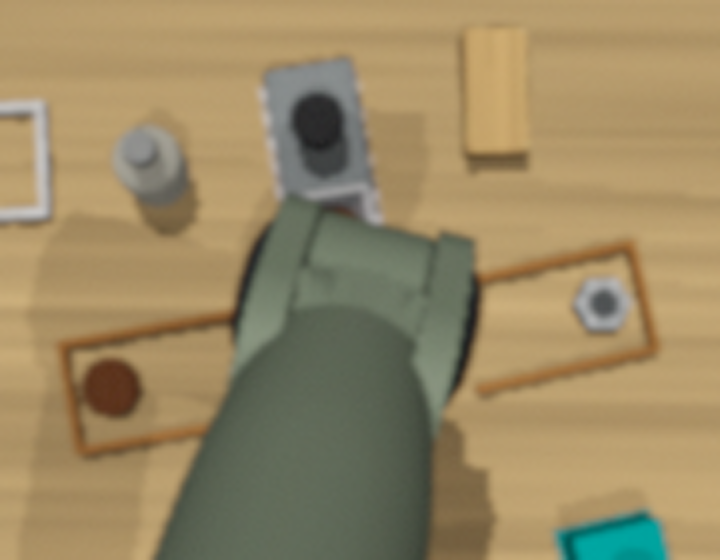

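The plug is ahead of the fingers, half hidden at about (277,228) in the side view, right at the apron's edge. I'll keep pushing.

>>> {"fn": "drive_tool", "kwargs": {
  "commands": [
    [0,[0.001,0.004,0],[0,0,0]],
    [0,[0.001,0.007,0],[0,0,0]],
    [0,[0.001,0.01,0],[0,0,0]],
    [0,[0.001,0.013,0],[0,0,0]],
    [0,[0.001,0.016,0],[0,0,0]],
    [0,[0.001,0.019,0],[0,0,0]],
    [0,[0.001,0.022,0],[0,0,0]],
    [0,[0.001,0.025,0],[0,0,0]],
    [0,[0.001,0.028,0],[0,0,0]],
    [0,[0.001,0.031,0],[0,0,0]],
    [0,[0.001,0.034,0],[0,0,0]],
    [0,[0.001,0.034,0],[0,0,0]]
  ]
}}

```text
t: 11.15
tool_pos: [0.4902, -0.0068, 0.0074]
eef_rot: [[-0.97, -0.243, 0.011], [-0.243, 0.97, -0.003], [-0.01, -0.005, -1.0]]
wrist_force: [0.9, 0.1, 0.0]
opening: 0.0001
```

```bash
python3 - <<'E'
from h import *
q,e=cams.capture("side");p,d=cams.capture("top")
cv2.imwrite("pics/s7.png",cv2.resize(q[170:290,220:380],None,fx=4.5,fy=4.5,interpolation=cv2.INTER_CUBIC))
cv2.imwrite("pics/t7.png",cv2.resize(p[120:260,190:370],None,fx=4,fy=4,interpolation=cv2.INTER_CUBIC))
s=telemetry.get_state();print(s['tool_pos'],s['wrist_force'])
E
```

```text
[ 0.49052806 -0.00718328  0.00750194] [-0.42147151  0.82275477 -0.30864689]
```

View pics/s7.png

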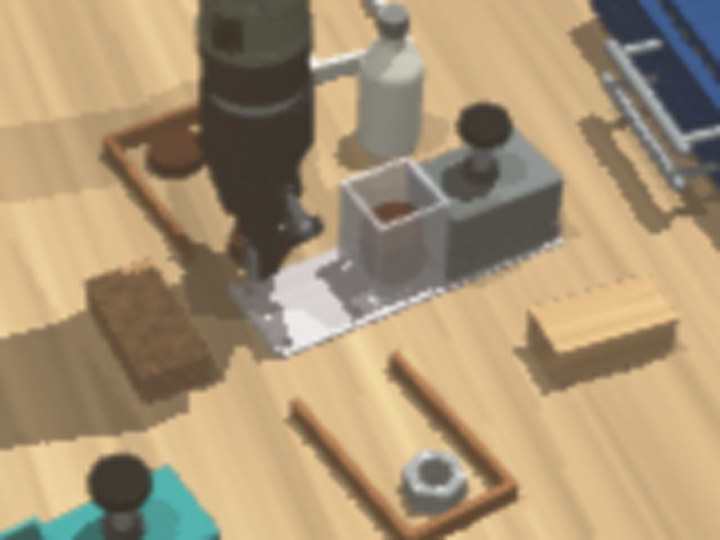

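View pics/t7.png

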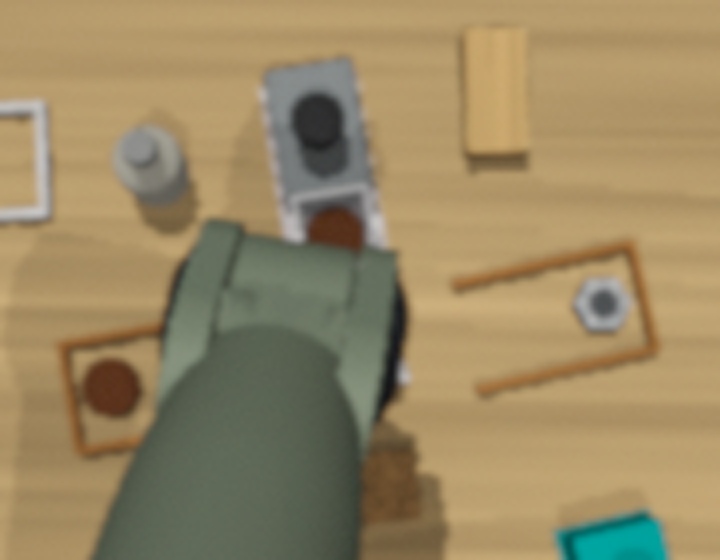

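```bash
python3 - <<'E'
from h import *
for x,y in((231,248),(237,265),(240,232)):print(onz("side",(x/4.5+220-.4,y/4.5+170-.4),.008))
E
```

```text
[0.47855526 0.02689131 0.008     ]
[0.47740187 0.00941974 0.008     ]
[0.48952028 0.04025639 0.008     ]
```

The visible edge points suggest that the plug has drifted about 15 mm towards +x relative to the fingers. I'll back off, lift and look.

>>> {"fn": "drive_tool", "kwargs": {
  "commands": [
    [0,[0,-0.01,0],[0,0,0]],
    [0,[0,-0.025,0],[0,0,0]],
    [0,[0,-0.03,-0.03],[0,0,0]],
    [0,[0,-0.05,-0.08],[0,0,0]],
    [0,[0,-0.1,-0.1],[0,0,0]],
    [0,[0,-0.13,-0.1],[0,0,0]],
    [0,[0,-0.13,-0.1],[0,0,0]],
    [0,[0,-0.13,-0.1],[0,0,0]]
  ]
}}

```text
t: 12.05
tool_pos: [0.5208, -0.1348, 0.1082]
eef_rot: [[-0.971, -0.24, 0.011], [-0.24, 0.971, -0.003], [-0.01, -0.006, -1.0]]
wrist_force: [0.1, 1.9, 0.4]
opening: -0.0002
```

```bash
python3 - <<'E'
from h import *
q,e=cams.capture("side");p,d=cams.capture("top")
cv2.imwrite("pics/s8.png",cv2.resize(q[170:290,220:380],None,fx=4.5,fy=4.5,interpolation=cv2.INTER_CUBIC))
cv2.imwrite("pics/t8.png",cv2.resize(p[120:260,190:370],None,fx=4,fy=4,interpolation=cv2.INTER_CUBIC))
np.savez("f8.npz",p=p,d=d,q=q,e=e)
s=telemetry.get_state();print(s['tool_pos'],s['wrist_force'])
E
```

```text
[ 0.51995778 -0.13286131  0.10756188] [ 0.15076472  0.0849909  -0.04321102]
```

View pics/s8.png

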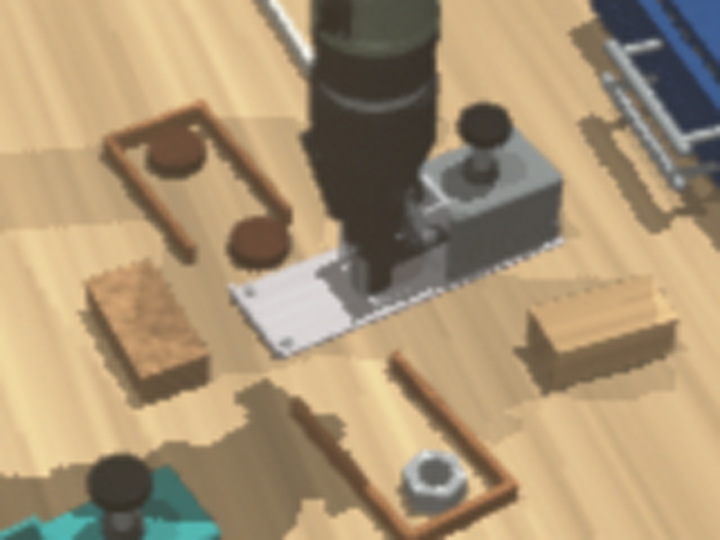

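View pics/t8.png

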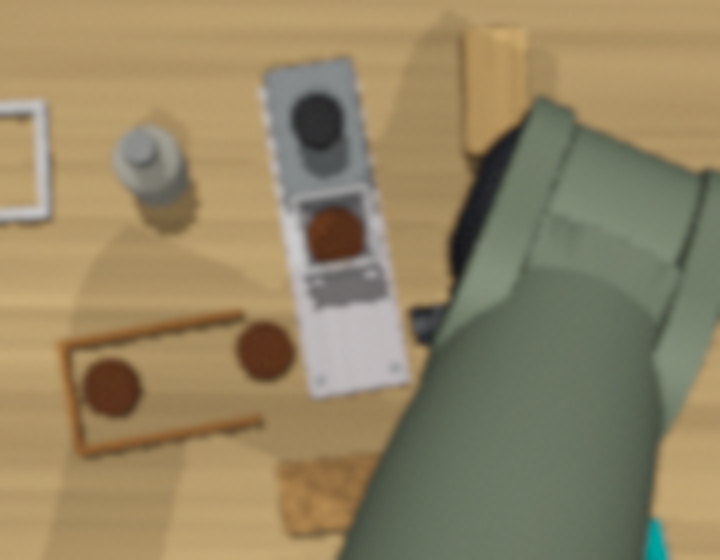

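The plug now lies flat on the bench at top pixel ≈ (256,207), between the apron and the mouth and close to the far strip's end. I'll measure it in the bay's frame.

```bash
python3 - <<'E'
from h import *
f=np.load("f8.npz");p=f['p'];q=f['q'];hsv=cv2.cvtColor(p,cv2.COLOR_BGR2HSV)
m=((hsv[...,0]<14)&(hsv[...,1]>150)&(hsv[...,2]<125)).astype(np.uint8)
n,l,s,c=cv2.connectedComponentsWithStats(m)
M=np.array([.485,.0313]);E=np.array([.461,.162]);b=(E-M)/np.linalg.norm(E-M);nn=np.array([b[1],-b[0]])
for k in range(1,n):
    if 60<s[k][4]<300:
        P=onz("top",c[k],.012); r=P[:2]-M; print(c[k],s[k],P.round(4),"past mouth %.4f off %.4f"%(r@b,r@nn))
hs=cv2.cvtColor(q,cv2.COLOR_BGR2HSV)
P=onz("side",(259/4.5+220-.4,238/4.5+170-.4),.012);r=P[:2]-M;print("side",P,r@b,r@nn)
print(b,np.degrees(np.arctan2(b[1],b[0])))
# strip end inner corner far: crop (243,317)
P=onz("top",(243/4+190-.4,317/4+120-.4),.016);r=P[:2]-M;print("fm",P,r@b,r@nn)
P=onz("top",(262/4+190-.4,422/4+120-.4),.016);r=P[:2]-M;print("nm",P,r@b,r@nn)
E
```

```text
[273.42982456 178.26315789] [268 173  12  11 114] [ 0.5819 -0.0263  0.012 ] past mouth -0.0741 off 0.0849
[255.87969925 207.21052632] [250 201  13  13 133] [0.4971 0.0234 0.012 ] past mouth -0.0100 off 0.0104
[217.27941176 216.55882353] [211 210  13  14 136] [0.4685 0.1346 0.012 ] past mouth 0.1046 off 0.0025
side [0.49916855 0.0262494  0.012     ] -0.007526480480279376 0.01302337598198146
[-0.18060695  0.98355535] 100.40511494467557
fm [0.52083678 0.0395271  0.016     ] 0.0016194416162807262 0.03673332643144418
nm [0.44528943 0.0246374  0.016     ] 0.000618966612341597 -0.04026085975689043
```

```bash
cat > plan.py <<'E'
from h import *
from scipy.spatial.transform import Rotation as Ro
def target(yaw,tilt):
    y=np.array([np.cos(yaw),np.sin(yaw),0]);z=np.array([0,0,-1.]);x=np.cross(y,z)
    return np.c_[x,y,z]@Ro.from_rotvec([0,tilt,0]).as_matrix()
def rel(P,Rt):
    s=telemetry.get_state();R=s['eef_rot'];return (R.T@(np.array(P)-s['tool_pos'])).round(4),np.degrees(Ro.from_matrix(R.T@Rt).as_rotvec()).round(1)
E
python3 - <<'E'
from plan import *
Rt=target(np.radians(115),np.radians(-15));print(Rt.round(3))
for P in([.519,-.01,.10],[.519,-.01,.04]):print(rel(P,Rt))
E
```

```text
[[-0.875 -0.423  0.235]
 [-0.408  0.906  0.109]
 [-0.259  0.    -0.966]]
(array([-0.0288,  0.1195,  0.0073]), array([ -1.7, -14.5, -10.9]))
(array([-0.0282,  0.1197,  0.0673]), array([ -1.7, -14.5, -10.9]))
```

>>> {"fn": "drive_tool", "kwargs": {
  "commands": [
    [0,[-0.029,0.04,0.007],[-1.7,-14.5,-10.9]],
    [0,[-0.029,0.08,0.007],[-1.7,-14.5,-10.9]],
    [0,[-0.029,0.12,0.007],[-1.7,-14.5,-10.9]],
    [0,[-0.029,0.12,0.007],[-1.7,-14.5,-10.9]],
    [0,[-0.029,0.12,0.03],[-1.7,-14.5,-10.9]],
    [0,[-0.028,0.12,0.05],[-1.7,-14.5,-10.9]],
    [0,[-0.028,0.12,0.067],[-1.7,-14.5,-10.9]],
    [0,[-0.028,0.12,0.067],[-1.7,-14.5,-10.9]],
    [0,[-0.028,0.12,0.067],[-1.7,-14.5,-10.9]]
  ]
}}

```text
t: 13.05
tool_pos: [0.5184, -0.0095, 0.0401]
eef_rot: [[-0.875, -0.424, 0.234], [-0.409, 0.906, 0.109], [-0.258, 0.0, -0.966]]
wrist_force: [-0.7, -0.1, 0.6]
opening: -0.0002
```

```bash
python3 - <<'E'
from plan import *
q,e=cams.capture("side")
cv2.imwrite("pics/s9.png",cv2.resize(q[150:290,220:380],None,fx=4.2,fy=4.2,interpolation=cv2.INTER_CUBIC))
s=telemetry.get_state();print(s['tool_pos'],s['wrist_force'])
Rt=target(np.radians(115),np.radians(-15))
for P in([.519,-.01,.008],[.519-.4226*.06,-.01+.06*.9063,.008]):print(rel(P,Rt))
E
```

```text
[ 0.51909224 -0.00968084  0.04072455] [-0.40785095 -0.83974565  0.42767126]
(array([ 0.0087, -0.0002,  0.0315]), array([-0. ,  0. ,  0.1]))
(array([0.0086, 0.0598, 0.0315]), array([-0. ,  0. ,  0.1]))
```

View pics/s9.png

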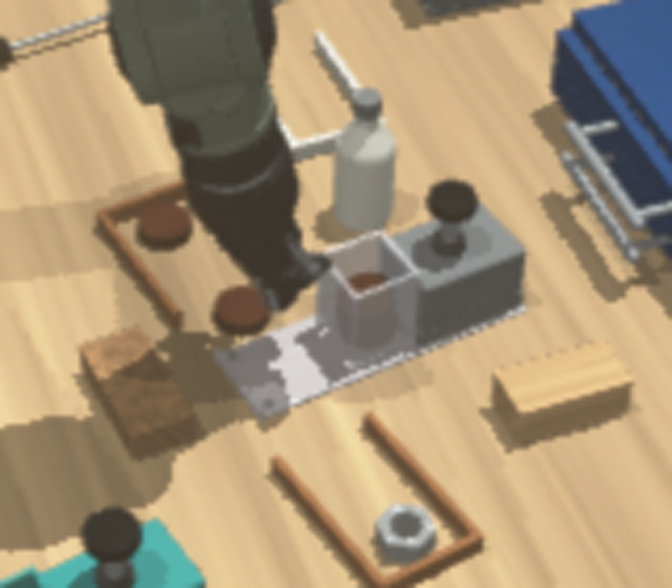

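>>> {"fn": "drive_tool", "kwargs": {
  "commands": [
    [0,[0.004,-0.002,0.015],[0,0,0]],
    [0,[0.007,-0.002,0.025],[0,0,0]],
    [0,[0.0085,-0.002,0.031],[0,0,0]],
    [0,[0.0085,-0.002,0.0315],[0,0,0]],
    [0,[0.0085,0.003,0.0315],[0,0,0]],
    [0,[0.0085,0.006,0.0315],[0,0,0]],
    [0,[0.0085,0.009,0.0315],[0,0,0]],
    [0,[0.0085,0.012,0.0315],[0,0,0]],
    [0,[0.0085,0.015,0.0315],[0,0,0]],
    [0,[0.0085,0.018,0.0315],[0,0,0]],
    [0,[0.0085,0.021,0.0315],[0,0,0]],
    [0,[0.0085,0.024,0.0315],[0,0,0]],
    [0,[0.0085,0.027,0.0315],[0,0,0]],
    [0,[0.0085,0.03,0.0315],[0,0,0]],
    [0,[0.0085,0.03,0.0315],[0,0,0]]
  ]
}}

```text
t: 14.6
tool_pos: [0.5059, 0.0179, 0.008]
eef_rot: [[-0.875, -0.424, 0.235], [-0.409, 0.906, 0.11], [-0.259, -0.0, -0.966]]
wrist_force: [-0.3, -0.9, 0.1]
opening: -0.0001
```

```bash
python3 - <<'E'
from plan import *
q,e=cams.capture("side");p,d=cams.capture("top")
cv2.imwrite("pics/s10.png",cv2.resize(q[150:290,220:380],None,fx=4.2,fy=4.2,interpolation=cv2.INTER_CUBIC))
cv2.imwrite("pics/t10.png",cv2.resize(p[120:260,190:370],None,fx=4,fy=4,interpolation=cv2.INTER_CUBIC))
s=telemetry.get_state();print(s['tool_pos'],s['wrist_force'])
E
```

```text
[0.50619442 0.01759576 0.00798803] [-0.00595902 -0.14663433  0.52096159]
```

View pics/s10.png

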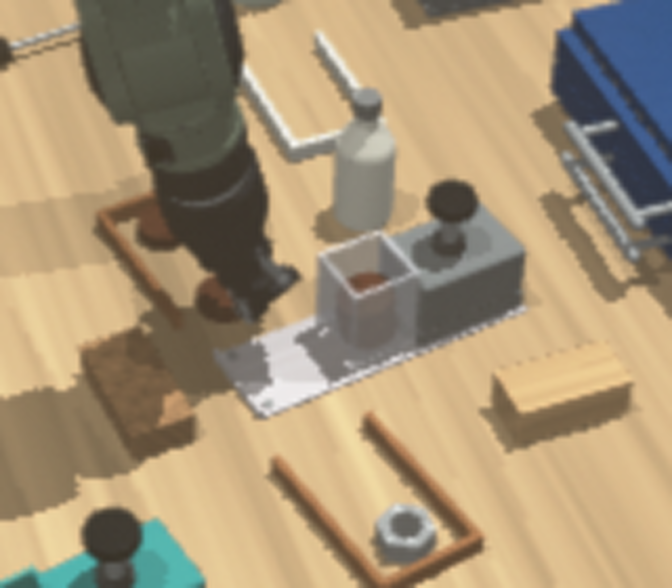

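View pics/t10.png

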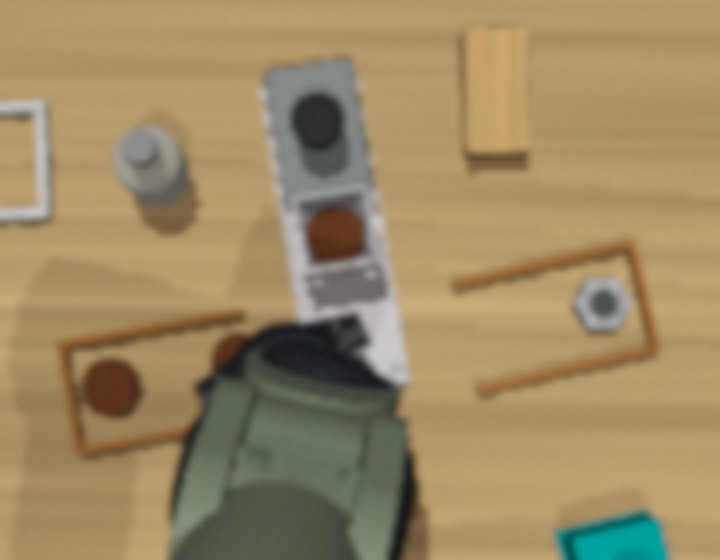

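```bash
python3 - <<'E'
from plan import *
M=np.array([.485,.0313]);b=np.array([-.1806,.9836]);nn=np.array([b[1],-b[0]])
for x,y in((239,363),):
    P=onz("top",(x/4+190-.4,y/4+120-.4),.012);r=P[:2]-M;print(P,r@b,r@nn+.0018)
for x,y in((197,298),):
    P=onz("side",(x/4.2+220-.4,y/4.2+150-.4),.010);r=P[:2]-M;print("side left edge",P,r@b,r@nn+.0018)
s=telemetry.get_state();r=s['tool_pos'][:2]-M;print(r@b,r@nn+.0018)
E
```

```text
[0.48773087 0.04213891 0.012     ] 0.010167959810703448 0.006443594316009937
side left edge [0.47029449 0.04750551 0.01      ] 0.018595558110668237 -0.009737626077853952
-0.017307207067133994 0.020171845171289414
```

The plug is 10 mm past the mouth and 6 mm off the centreline, so the push is straight enough. I'll push 30 mm more in the same direction.

>>> {"fn": "drive_tool", "kwargs": {
  "commands": [
    [0,[0,0.003,0],[0,0,0]],
    [0,[0,0.006,0],[0,0,0]],
    [0,[0,0.009,0],[0,0,0]],
    [0,[0,0.012,0],[0,0,0]],
    [0,[0,0.015,0],[0,0,0]],
    [0,[0,0.018,0],[0,0,0]],
    [0,[0,0.021,0],[0,0,0]],
    [0,[0,0.024,0],[0,0,0]],
    [0,[0,0.027,0],[0,0,0]],
    [0,[0,0.03,0],[0,0,0]],
    [0,[0,0.03,0],[0,0,0]]
  ]
}}

```text
t: 15.8
tool_pos: [0.493, 0.0452, 0.0079]
eef_rot: [[-0.875, -0.424, 0.235], [-0.41, 0.906, 0.11], [-0.259, -0.0, -0.966]]
wrist_force: [1.1, 1.0, -0.8]
opening: 0.0001
```

```bash
python3 - <<'E'
from plan import *
q,e=cams.capture("side");p,d=cams.capture("top")
cv2.imwrite("pics/s11.png",cv2.resize(q[150:290,220:380],None,fx=4.2,fy=4.2,interpolation=cv2.INTER_CUBIC))
cv2.imwrite("pics/t11.png",cv2.resize(p[120:260,190:370],None,fx=4,fy=4,interpolation=cv2.INTER_CUBIC))
s=telemetry.get_state();print(s['tool_pos'],s['wrist_force'])
E
```

```text
[0.4933207  0.04492423 0.00792147] [-0.39935515  0.5152434   0.39479752]
```

View pics/s11.png

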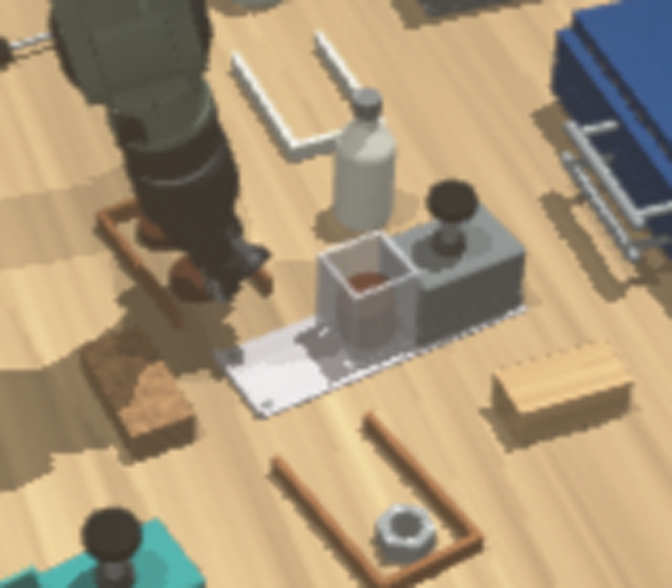

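View pics/t11.png

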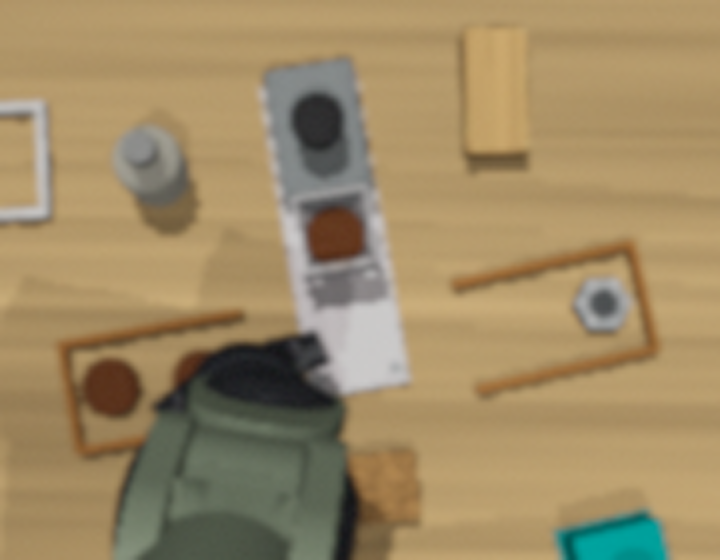

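>>> {"fn": "drive_tool", "kwargs": {
  "commands": [
    [0,[0,-0.008,0],[0,0,0]],
    [0,[0,-0.02,0],[0,0,0]],
    [0,[-0.005,-0.022,-0.02],[0,0,0]],
    [0,[-0.01,-0.022,-0.06],[0,0,0]],
    [0,[-0.02,-0.022,-0.1],[0,0,0]],
    [0,[-0.02,-0.06,-0.12],[0,0,0]],
    [0,[-0.02,-0.11,-0.12],[0,0,0]],
    [0,[-0.02,-0.16,-0.12],[0,0,0]],
    [0,[-0.02,-0.18,-0.12],[0,0,0]],
    [0,[-0.02,-0.18,-0.12],[0,0,0]]
  ]
}}

```text
t: 16.9
tool_pos: [0.5609, -0.1276, 0.1295]
eef_rot: [[-0.876, -0.42, 0.237], [-0.406, 0.908, 0.107], [-0.26, -0.003, -0.966]]
wrist_force: [0.2, 0.9, 1.2]
opening: 0.0001
```

```bash
python3 - <<'E'
from plan import *
q,e=cams.capture("side");p,d=cams.capture("top")
cv2.imwrite("pics/s12.png",cv2.resize(q[150:290,220:380],None,fx=4.2,fy=4.2,interpolation=cv2.INTER_CUBIC))
cv2.imwrite("pics/t12.png",cv2.resize(p[120:260,190:370],None,fx=4,fy=4,interpolation=cv2.INTER_CUBIC))
s=telemetry.get_state();print(s['tool_pos'],s['wrist_force'])
hsv=cv2.cvtColor(p,cv2.COLOR_BGR2HSV)
m=((hsv[...,0]<14)&(hsv[...,1]>150)&(hsv[...,2]<125)).astype(np.uint8)
n,l,s,c=cv2.connectedComponentsWithStats(m)
M=np.array([.485,.0313]);b=np.array([-.1806,.9836]);nn=np.array([b[1],-b[0]])
for k in range(1,n):
    if 60<s[k][4]<300:
        P=onz("top",c[k],.012); r=P[:2]-M; print(c[k],s[k],P.round(4),"past mouth %.4f off %.4f"%(r@b,r@nn+.0018),dpt("top",d,*c[k].round().astype(int)).round(3))
E
```

```text
[ 0.55838983 -0.12382379  0.12861491] [-0.06146497  0.01975605  0.45369281]
[273.43965517 178.30172414] [268 173  12  12 116] [ 0.5818 -0.0263  0.012 ] past mouth -0.0742 off 0.0866 [ 0.578 -0.025  0.048]
[240.07246377 214.52173913] [234 208  13  14 138] [0.4753 0.0688 0.012 ] past mouth 0.0386 off -0.0010 [0.474 0.069 0.009]
[217.37681159 216.53623188] [211 210  14  14 138] [0.4686 0.1343 0.012 ] past mouth 0.1043 off 0.0043 [0.467 0.135 0.012]
```

View pics/s12.png

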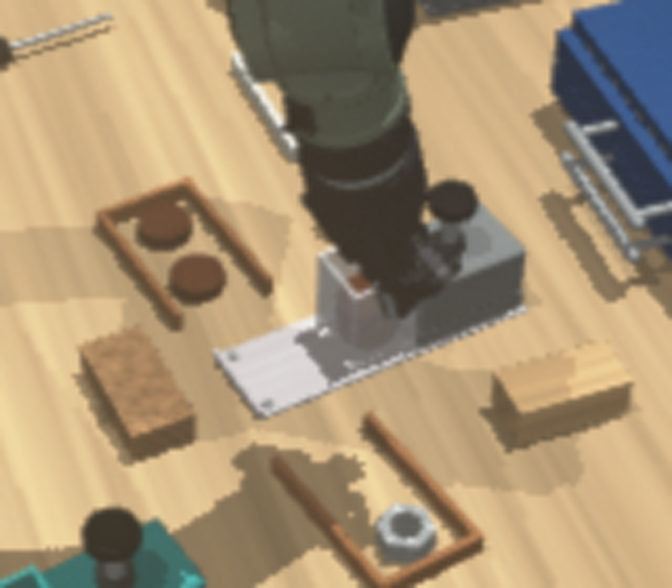

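View pics/t12.png

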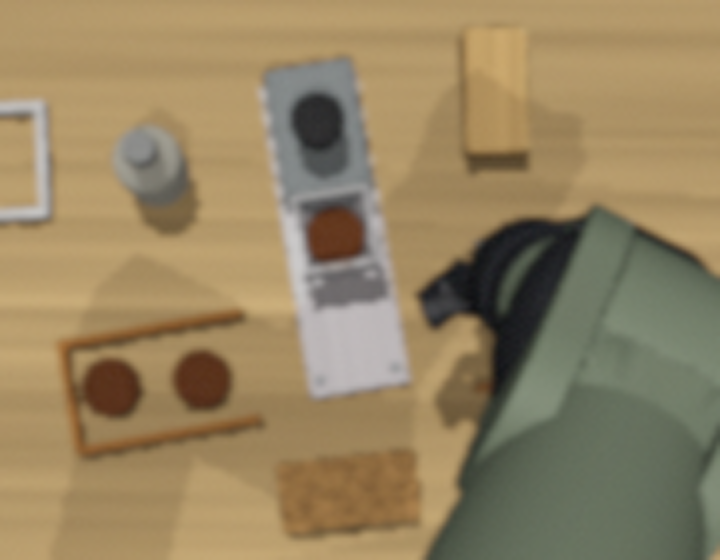

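The new plug lies flat in the left bay at top pixel (240,214.5), 38.6 mm past the mouth and about 1 mm off the centreline. The old plug at (217,216.5) has not moved. The plunger is up and the arm is clear, so I'm handing in.

```bash
python3 -c "
from cell import job
print(job.close_job())"
```

```text
the job is handed in; nothing more can be done
None
```

The plug the feeder ejected now lies flat and wholly inside the left bay, the one with the old wooden plug. The job was handed in at about 17 s.

- **Feeder:** I pressed the plunger once to its hard stop: the tip stayed at 87 mm while the force rose to 29 N. I then let it spring back up. One plug came out onto the apron, and plugs are still visible in the magazine.
- **Pushing:** I nudged the plug with shut fingers and did not grip it. On the first push it slid about 15 mm sideways off the fingers. I backed off, re-aimed with the tool turned and tilted, and finished the push.
- **Last checks:** The plug's centre is 38.6 mm past the bay's mouth, so its rear edge is about 17 mm inside, and it is about 1 mm off the centreline. It does not touch the old plug, which stayed within about 0.5 mm of its first position. The nut and the other things in the close-up views look unmoved; I did not re-measure them. The arm was about 0.13 m above the bench and touching nothing.
- **Disagreements:** The two cameras differed by 2 to 5 mm on some points. The top depth reading at the new plug was 9 mm, against 12 mm expected, which is about the noise seen elsewhere.

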